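# Lock the seedling turntable with its pin

### The arm

A 6-joint arm with a two-finger parallel gripper is mounted at the origin on the work surface. World frame = base frame: x ahead of the robot, y to its left, z up, the work surface at z = 0. Lengths are in m, angles in rad, forces in N, time in s.
With the tool pointing down it reaches from about 0.325 to 0.775 m from the base axis. Payload 5.5 kg.
Tool frame: the origin (TCP) lies between the finger pads; the fingertips stand 8 mm ahead of it and the grasp point (between the pads) lies 11 mm behind it (tcp_to_tips is the distance from the TCP to the fingertips, in m); z points along the fingers, y is the direction in which the jaws open and shut (so a half turn about z gives the same grasp; the last joint's range is limited). The gripper opens to 88 mm and grips with 3 to 60 N. Pads are 20 mm wide; open, the fingers measure 115 mm over their backs; the gripper's body (75 mm by 178 mm) begins 61 mm behind the grasp point.
Start: joints at [-1.386, 0.091, 1.231, -0, 1.82, -0.057], TCP at [0.144, -0.583, 0.231] pointing down, gripper open.
Joint ranges: [-2.87, 2.87], [-0.86, 2.18], [0.17, 2.46], [-1.51, 4.65], [0.06, 2.69], [-2.65, 2.65]. Speed limits (rad/s): [2.57, 2.57, 3.01, 3.14, 3.14, 3.14].

### API

Orientations are given as a unit quaternion [w, x, y, z].
In Python, from bench import * gives the robot as it stands. Calls block until the motion is done:
- move_to(position, orientation): joint-space move of the TCP to a pose.
- move_l(position, speed=0.15, orientation=None): straight line of the TCP; orientation=None keeps the orientation; speed is the mean speed in m/s.
- movej(angles): joint-space move.
- gripper_open() and close(): open the fingers fully, or close them until they stop; the grip force is fixed at half the most.
- hold(seconds).
- inverse_kinematics(position, orientation): joint angles nearest the present ones, or None.
- state(): the state.
- get_image(name): name is "scene" or "side" or "wrist"; returns a dict with "frame" (420x560x3 uint8, blue, green, red), "depth" (420x560 float32, m along the optical axis (not along the pixel's ray), 0 where there is no reading), "camera_matrix" (3x3 intrinsics, pixels), "view" (4x4, takes a point from world to camera coordinates). Camera axes: x right, y up, looking along -z (the intrinsics and any distortion apply to the point x, -y, -z); pixel columns grow to the right and rows downward; lengths in m; the calibration is good to about 2 mm. A picture is of the moment at which its call begins.
A pose or a line that the arm cannot do raises IKError and nothing moves.
- job_done(): hands the job in, once; it reports no verdict.
The state is a dict: "time": time; "joint_pos": joint angles; "dq": joint speeds; "joint_torque": joint torques, N m; "ee_pos": TCP position; "ee_rot": TCP orientation; "ft_force": force on the tool from outside, world axes, zero at the start; "moment": the same for the moment, N m; "finger_gap": finger opening in m.
Only numpy, scipy, OpenCV 4.12 (cv2) and the standard library are available. Lean on these libraries where they do the work, as an engineer would, in place of code of your own. Each camera call takes 0.05 s, during which the arm holds its last target.

### The job

Turn the round seedling turntable on the potting bench until the hole in its lug lines up with the hole in the fixed bracket under it. Then take the steel T-handled locking pin from the wooden rack and push it down through both holes, fully home with its collar on the lug, and let go. Leave the dibbers and everything else on the bench where they are.

Things in the scene. Friction and masses are not known exactly. Their poses are not given: they have to be found in the camera images.
- turntable (a joint): Angle of the turntable about its vertical axis, rad: 0 when lug and bracket holes are exactly in line, growing anticlockwise seen from above. It starts between 0.45 and 1.25, so it must be turned clockwise, by that much; it goes on freely past 0 (travel -0.6 to 1.8, no stop or click at 0). Slight friction (about 0.12 N m) holds it where it is left.
- turn_post (a point): Centre of the top of the wooden turning post, an upright round rod 22 mm in diameter fixed on the disc, 92 mm from the axis, diametrically opposite the lug. Its top is 148 mm above the bench, 66 mm above the disc (steel ferrule 32 mm wide round the lowest 6 mm). Grip or push it to turn the turntable.
- lug_hole (a point): Centre of the upper mouth of the hole in the turntable's lug, 80 mm above the bench, 150 mm from the axis. The lug is a flat aluminium tongue 44 mm wide and 10 mm thick that sticks out of the disc's rim to 178 mm from the axis; its hole is 18 mm in diameter.
- bracket_hole (a point): Centre of the upper mouth of the 18 mm hole in the fixed steel bracket, 68 mm above the bench, 150 mm from the turntable's axis. The bracket's tongue is 44 mm wide like the lug, 12 mm thick, 44 mm clear above the base plate, 2 mm under the lug's path; in line, lug and tongue cover each other side to side. x points away from the turntable's axis, z up.
- base: Dark steel base with the bracket, fixed to the bench. Origin on the turntable's axis at bench height; x points to the bracket hole. On it turns an aluminium disc 230 mm across, top 82 mm above the bench, with two black pots fixed on it (72 mm across, tops 152 mm above the bench, seedlings a little more, 59 mm from the axis, 70 degrees left and right of the lug).
- lock_pin: Steel pin, about 180 g, 100 mm long, upright in one of the rack's holes (which one varies), hanging on its collar. Origin at its tip, z up. Shank 12 mm in diameter (first 10 mm tapered) to 50 mm above the tip; collar 28 mm in diameter, 50 to 56 mm; neck 12 mm in diameter to 80 mm; T-handle crossbar from 80 to 100 mm, 60 mm long along y, 18 mm wide along x. Only this has a crossbar.
- pin_tip (a point): The lower tip of the locking pin, on its axis (same point as the pin's origin). Home, it lies 50 mm below the lug's top, that is 30 mm above the bench.
- rack: Wooden block with three 18 mm holes right through, 62 x 230 x 60 mm high, the holes 80 mm apart along its y axis, the middle one at its centre. Fixed to the bench. Origin at the centre of its underside.
- dibber_round: Dibber with a pale wooden bulb-shaped handle (34 mm wide) hanging upright in another hole of the rack; its top 118 mm above the bench. Origin at its tip, 10 mm above the bench. Not to be disturbed.
- dibber_straight: Dibber with a straight dark wooden handle 26 mm in diameter, upright in the remaining hole; its top 115 mm above the bench. Origin at its tip, 10 mm above the bench. Not to be disturbed.
- spray_bottle: White conical spray bottle with a green trigger, 92 mm wide, 227 mm tall, upright on the bench. Origin at the centre of its underside. Not to be disturbed.
- empty_pot: Empty black pot, 84 mm across, 80 mm high, upright on the bench. Origin at the centre of its underside. Not to be disturbed.
- trowel: Hand trowel lying on the bench, 290 mm long along its x axis (wooden handle to -x), 60 mm wide, 27 mm high. Origin at bench height near the middle. Not to be disturbed.
- jar: Clear jar with a white lid, 70 mm across, 100 mm high, upright on the bench. Origin at the centre of its underside. Not to be disturbed.
Things that resemble listed ones, but are neither listed nor needed, are in the scene too. Several things have the shape of the lock_pin; the one meant has the colours described above.

How it is judged:
By the outcome, as a careful person would: the job done as asked, in the order asked, and still so for the second after the job is handed in, with the robot touching nothing.
It also fails if it takes over 72 s, if anything falls off the work surface, if the arm or the gripper's body presses on something with over 40 N, if the wrist force passes 120 N, or if a joint passes its speed limit or range.

## Working session

There is one attempt and no reset: what is moved stays moved. The work goes in short steps, each a Python script; the robot and the scene stay as the last script left them, time stands still between calls to the robot, and variables do not carry over. Pictures are saved under pics/ and viewed, and the job is handed in when it is done.

```bash
ls; mkdir -p pics; python3 - <<'E'
from bench import *
import cv2,numpy as np,pickle
s=state();print(s)
for n in ["scene","side","wrist"]:
    im=get_image(n);pickle.dump(im,open(f"{n}0.pkl","wb"));cv2.imwrite(f"pics/{n}0.png",im["frame"]);print(n,im["camera_matrix"].tolist(),np.round(im["view"],3).tolist())
E
```

```text
pics
{'time': 0.0, 'joint_pos': array([-1.38571123e+00,  9.18509670e-02,  1.23188323e+00,  3.42649164e-05,
        1.81979240e+00, -5.67136222e-02]), 'dq': array([ 2.26321926e-05,  5.51470752e-05, -1.01478970e-04,  9.27991490e-04,
        1.23598940e-03, -1.68054827e-03]), 'joint_torque': array([-6.61591585e-04, -4.46448362e+01, -4.06452549e+01,  6.97042840e-02,
        2.91938998e-02, -1.49533794e-04]), 'ee_pos': array([ 0.14361927, -0.58226865,  0.22951309]), 'ee_rot': array([-9.66050124e-04,  9.92699599e-01,  1.20609169e-01, -4.54494882e-05]), 'ft_force': array([-0.25383863,  0.2250346 , -0.28700933]), 'moment': array([-0.00059765, -0.06406336,  0.02920409]), 'finger_gap': 0.08784255947221603}
scene [[405.65497260266045, 0.0, 277.91752686645674], [0.0, 405.65497260266045, 210.75835669985344], [0.0, 0.0, 1.0]] [[-0.302, 0.953, -0.019, 0.159], [-0.508, -0.144, 0.849, 0.171], [0.806, 0.266, 0.528, -1.589], [0.0, 0.0, 0.0, 1.0]]
side [[536.6272234077338, 0.0, 275.6811343956762], [0.0, 536.6272234077338, 200.4316838274268], [0.0, 0.0, 1.0]] [[0.717, -0.697, 0.004, -0.368], [0.445, 0.463, 0.767, -0.339], [-0.537, -0.548, 0.642, -1.449], [0.0, 0.0, 0.0, 1.0]]
wrist [[290.06585602995705, 0.0, 276.52679970924936], [0.0, 290.06585602995705, 210.7666728915563], [0.0, 0.0, 1.0]] [[0.24, -0.971, -0.002, -0.599], [0.925, 0.229, -0.305, 0.037], [0.296, 0.071, 0.952, -0.393], [0.0, 0.0, 0.0, 1.0]]
```

View pics/scene0.png

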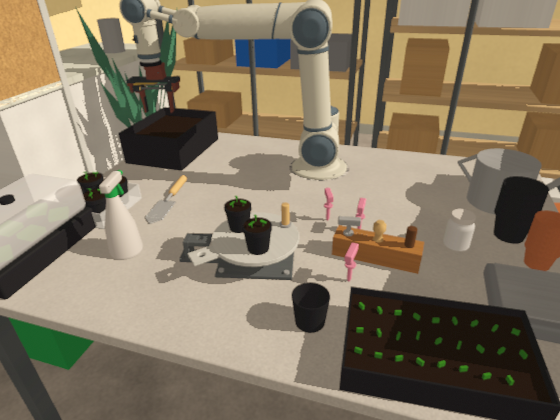

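View pics/side0.png

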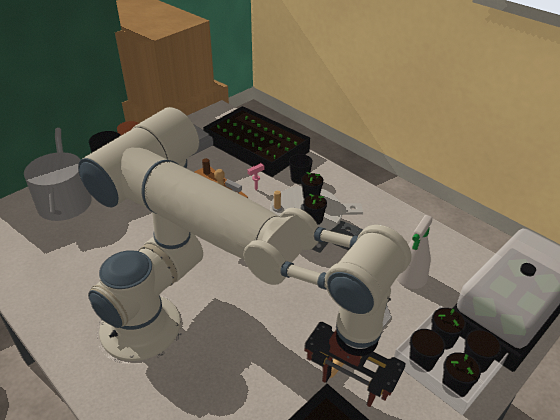

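View pics/wrist0.png

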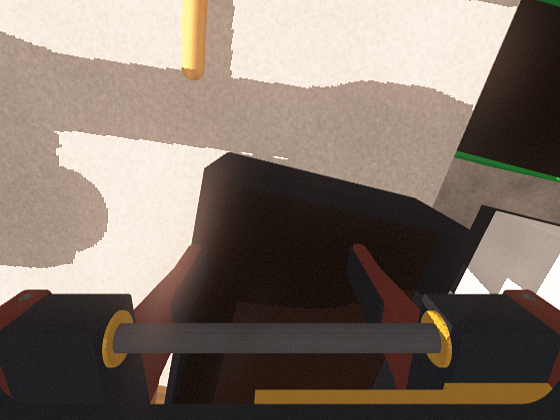

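The scene view shows the turntable at about (256,240), its lug at (202,256) and its post at (285,214). The rack is at (377,247), with a grey T-handle at (349,222). Three pink T-pins stand loose at (328,203), (361,212) and (350,260). I'll confirm the pin in an enlarged crop and take coarse positions.

```bash
cat > h.py <<'E'
import numpy as np,cv2,pickle
def ray(im,uv):
    K=im["camera_matrix"];V=im["view"]
    uv=np.atleast_2d(uv).astype(float)
    d=np.c_[(uv[:,0]-K[0,2])/K[0,0],-(uv[:,1]-K[1,2])/K[1,1],-np.ones(len(uv))]
    R=V[:3,:3];t=V[:3,3]
    return -R.T@t,d@R
def onplane(im,uv,z):
    o,d=ray(im,uv);return o+d*((z-o[2])/d[:,2])[:,None]
def bydepth(im,uv):
    o,d=ray(im,uv);uv=np.atleast_2d(uv).astype(int)
    return o+d*im["depth"][uv[:,1],uv[:,0]][:,None]
def proj(im,P):
    P=np.atleast_2d(P);V=im["view"];K=im["camera_matrix"]
    c=P@V[:3,:3].T+V[:3,3];return np.c_[K[0,0]*c[:,0]/-c[:,2]+K[0,2],K[1,1]*-c[:,1]/-c[:,2]+K[1,2]]
def cloud(im):
    h,w=im["depth"].shape;v,u=np.mgrid[:h,:w]
    o,d=ray(im,np.c_[u.ravel(),v.ravel()]);return (o+d*im["depth"].ravel()[:,None]).reshape(h,w,3)
def crop(im,x0,y0,x1,y1,k,name):
    cv2.imwrite(name,cv2.resize(im["frame"][y0:y1,x0:x1],None,fx=k,fy=k,interpolation=cv2.INTER_CUBIC))
E
python3 - <<'E'
from h import *
im=pickle.load(open("scene0.pkl","rb"))
crop(im,170,170,430,300,3,"pics/c1.png")
for n,p in dict(post=(285,205),lug=(202,256),pot1=(238,206),pot2=(258,224),T=(349,221),rackL=(335,240),bulb=(379,224),dark=(411,232),rackcorners=(420,247),pot=(311,292),bench=(450,280),pk=(328,203)).items(): print(n,np.round(bydepth(im,p)[0],3))
C=cloud(im)
# rack top
m=(abs(C[...,2]-.06)<.005);m[:, :300]=0;m[:200]=0;m[280:]=0;m[:,440:]=0
print(m.sum());P=C[m][:,:2].astype(np.float32);print(cv2.minAreaRect(P))
m=(abs(C[...,2]-.082)<.004);m[:,:170]=0;m[:,310:]=0;m[:200]=0;m[280:]=0
print(m.sum());P=C[m][:,:2].astype(np.float32);print(cv2.minEnclosingCircle(P),P.min(0),P.max(0))
E
```

```text
post [0.546 0.029 0.148]
lug [ 0.65  -0.178  0.013]
pot1 [ 0.593 -0.085  0.154]
pot2 [ 0.66  -0.005  0.155]
T [0.508 0.194 0.104]
rackL [0.53  0.163 0.051]
bulb [0.52  0.271 0.116]
dark [0.525 0.351 0.11 ]
rackcorners [0.515 0.38  0.062]
pot [0.747 0.15  0.055]
bench [0.551 0.462 0.002]
pk [0.368 0.11  0.065]
1273
((0.45446205139160156, 0.24314019083976746), (0.3084356188774109, 0.22595438361167908), 26.61936378479004)
2618
((0.6305606365203857, -0.059981003403663635), 0.14698277413845062) [ 0.49214265 -0.17356957] [0.753988   0.07780689]
```

View pics/c1.png

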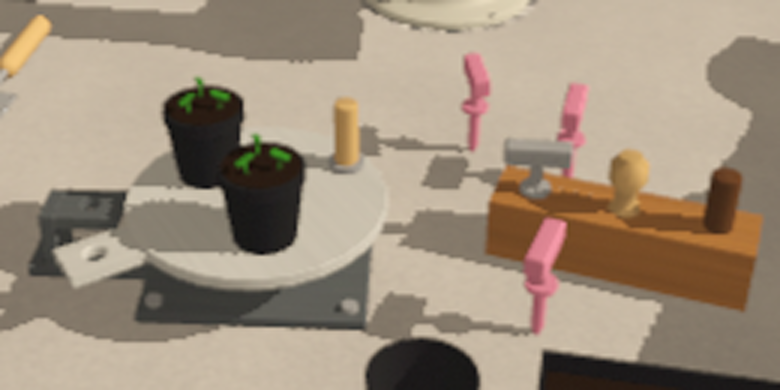

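Four things have the T shape: the grey steel one in the rack at (349,221), and the pink ones at (328,203), (361,212) and (350,260). The crop shows that only the one in the rack's left hole is steel-grey, so that is the lock_pin. Next is a wrist-camera look from above.

```bash
python3 - <<'E'
from bench import *
from h import *
from scipy.spatial.transform import Rotation as R
s=state();im=pickle.load(open("wrist0.pkl","rb"))
q=s["ee_rot"];T=R.from_quat(q,scalar_first=True)
o,d=ray(im,[[280,210]]);print("cam in tool",T.inv().apply(o-s["ee_pos"]),"dir",T.inv().apply(d))
print(R.from_quat(q,scalar_first=True).as_matrix().round(3))
p=s["ee_pos"].copy();p[2]=0.42
print(inverse_kinematics(p,q))
for tgt in ([0.5,0.05,0.45],[0.5,0.05,0.5],[0.45,0.08,0.5]):
  for yaw in (0,90,-90,180):
    # tool x axis direction = yaw
    c,sn=np.cos(np.radians(yaw)),np.sin(np.radians(yaw))
    M=np.array([[c,sn,0],[sn,-c,0],[0,0,-1.]])
    print(tgt,yaw,inverse_kinematics(tgt,R.from_matrix(M).as_quat(scalar_first=True)))
E
```

```text
cam in tool [ 0.0849427  -0.00029118 -0.15468198] dir [[-0.30215189  0.01175222  0.95326622]]
[[ 0.971  0.239 -0.   ]
 [ 0.239 -0.971  0.001]
 [ 0.    -0.001 -1.   ]]
[-1.38568891e+00  2.34658504e-01  7.23735052e-01  2.01667685e-05
  2.18464767e+00 -5.66930873e-02]
[0.5, 0.05, 0.45] 0 [ 3.19543879e-02 -4.17154177e-03  9.23594012e-01 -4.44089210e-16
  2.22217018e+00  1.60275071e+00]
[0.5, 0.05, 0.45] 90 [ 3.19543879e-02 -4.17154177e-03  9.23594012e-01 -4.44089210e-16
  2.22217018e+00  3.19543879e-02]
[0.5, 0.05, 0.45] -90 None
[0.5, 0.05, 0.45] 180 [ 3.19543879e-02 -4.17154177e-03  9.23594012e-01 -4.44089210e-16
  2.22217018e+00 -1.53884194e+00]
[0.5, 0.05, 0.5] 0 [ 3.19543879e-02  7.65909641e-02  7.38207187e-01 -4.44089210e-16
  2.32679450e+00  1.60275071e+00]
[0.5, 0.05, 0.5] 90 [ 3.19543879e-02  7.65909641e-02  7.38207187e-01 -4.44089210e-16
  2.32679450e+00  3.19543879e-02]
[0.5, 0.05, 0.5] -90 None
[0.5, 0.05, 0.5] 180 [ 3.19543879e-02  7.65909641e-02  7.38207187e-01 -4.44089210e-16
  2.32679450e+00 -1.53884194e+00]
[0.45, 0.08, 0.5] 0 [ 1.01481678e-01 -4.69651028e-02  8.63203849e-01 -4.44089210e-16
  2.32535391e+00  1.67227801e+00]
[0.45, 0.08, 0.5] 90 [ 1.01481678e-01 -4.69651028e-02  8.63203849e-01 -4.44089210e-16
  2.32535391e+00  1.01481678e-01]
[0.45, 0.08, 0.5] -90 None
[0.45, 0.08, 0.5] 180 [ 1.01481678e-01 -4.69651028e-02  8.63203849e-01 -4.44089210e-16
  2.32535391e+00 -1.46931465e+00]
```

```bash
python3 - <<'E'
from bench import *
from h import *
from scipy.spatial.transform import Rotation as R
s=state();p=s["ee_pos"].copy();p[2]=0.40
move_l(p,0.25)
print(state()["time"])
q=R.from_matrix(np.diag([1.,-1,-1])).as_quat(scalar_first=True)
move_to([0.5,0.08,0.42],q)
print(state()["time"])
for n in ("wrist","scene","side"):
    im=get_image(n);pickle.dump(im,open(f"{n}1.pkl","wb"));cv2.imwrite(f"pics/{n}1.png",im["frame"])
print(state()["ee_pos"])
E
```

```text
0.975
3.6333
[0.50015943 0.07945966 0.41990547]
```

View pics/wrist1.png

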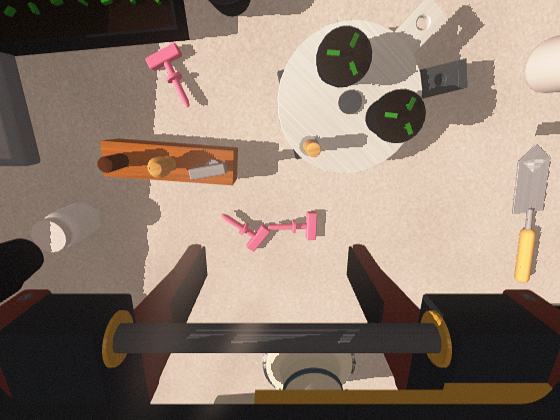

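View pics/side1.png

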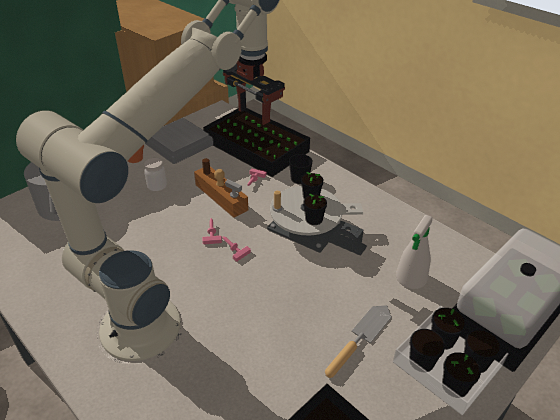

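The wrist view shows everything needed: the lug hole near (423,22), the bracket hole near (438,77), the post top near (313,149) and the steel T near (206,170). The dibbers are at (113,162) and (160,166). I'll enlarge it and measure.

```bash
python3 - <<'E'
from h import *
im=pickle.load(open("wrist1.pkl","rb"))
crop(im,270,0,480,190,3.2,"pics/c2.png") 
crop(im,90,110,250,210,5,"pics/c3.png") 
C=cloud(im)
f=im["frame"]
# disc by depth
for n,(x0,y0,x1,y1),z,t in (("disc",(260,0,430,190),.082,.004),("lug",(385,0,445,60),.080,.005),("post",(295,130,330,165),.148,.005),("rack",(90,130,250,200),.06,.005),("T",(180,150,235,190),.11,.012),("bracket",(415,50,475,105),.068,.005)):
    m=np.zeros(C.shape[:2],bool);m[y0:y1,x0:x1]=abs(C[y0:y1,x0:x1,2]-z)<t
    P=C[m][:,:2].astype(np.float32);print(n,m.sum(),"zmed",np.median(C[m][:,2]),"circ",cv2.minEnclosingCircle(P),"rect",cv2.minAreaRect(P))
E
```

```text
disc 12612 zmed 0.08256517159186486 circ ((0.6352059841156006, -0.052004098892211914), 0.14466379582881927) rect ((0.6119130849838257, -0.04474779963493347), (0.22934028506278992, 0.24742107093334198), 12.03264045715332)
lug 1976 zmed 0.08117572758554287 circ ((0.7032381892204285, -0.12488020211458206), 0.050241339951753616) rect ((0.7039633393287659, -0.12454754114151001), (0.0635979175567627, 0.0999077707529068), 33.76359939575195)
post 179 zmed 0.1482409266454433 circ ((0.5423736572265625, 0.02662227675318718), 0.010827431455254555) rect ((0.5420237183570862, 0.026847340166568756), (0.02043888531625271, 0.019960792735219002), 89.42253875732422)
rack 3285 zmed 0.060633110294920245 circ ((0.5101118087768555, 0.2724320888519287), 0.11875782161951065) rect ((0.5094724893569946, 0.2727162837982178), (0.23095810413360596, 0.062377627938985825), 85.73764038085938)
T 438 zmed 0.11026670598018448 circ ((0.5040847063064575, 0.19221127033233643), 0.03039686195552349) rect ((0.503527820110321, 0.19206182658672333), (0.01822841167449951, 0.05937715619802475), 9.811870574951172)
bracket 1257 zmed 0.06860438191169815 circ ((0.6460286378860474, -0.18764305114746094), 0.04060053825378418) rect ((0.6456475257873535, -0.18812432885169983), (0.0438985712826252, 0.07113897800445557), 13.253076553344727)
```

View pics/c2.png

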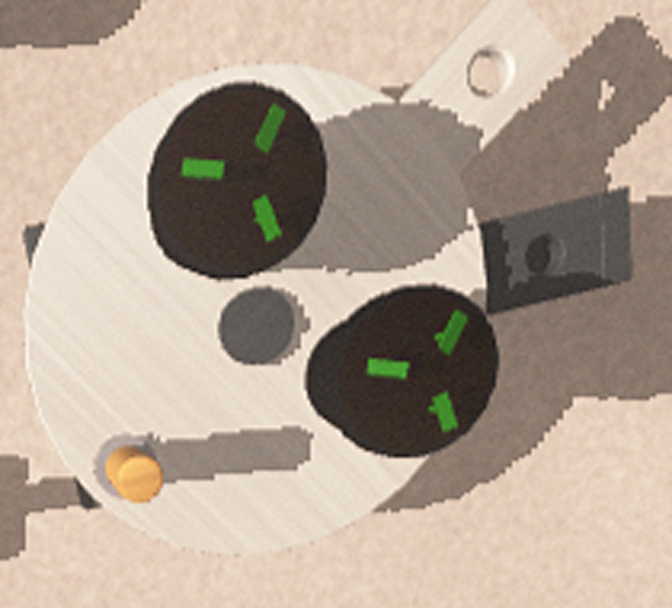

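View pics/c3.png

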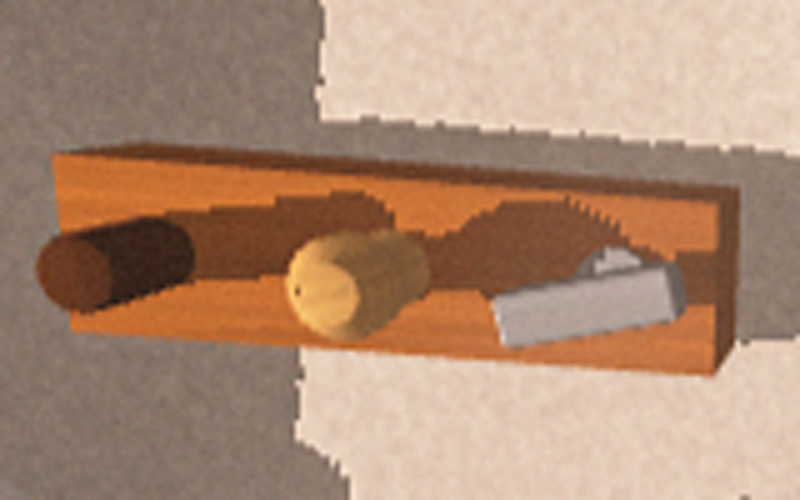

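```bash
python3 - <<'E'
from h import *
from scipy.optimize import least_squares
im=pickle.load(open("wrist1.pkl","rb"));C=cloud(im)
lh=onplane(im,[270+491/3.2,71/3.2],.080)[0];bh=onplane(im,[270+544/3.2,254/3.2],.068)[0]
post=np.array([.5423,.0267])
ax1=post+92/242*(lh[:2]-post)
m=np.zeros(C.shape[:2],np.uint8);m[0:185,265:430]=(abs(C[0:185,265:430,2]-.082)<.006)
m=cv2.morphologyEx(m,cv2.MORPH_CLOSE,np.ones((3,3)))
c=max(cv2.findContours(m,cv2.RETR_EXTERNAL,cv2.CHAIN_APPROX_NONE)[0],key=cv2.contourArea)[:,0]
P=onplane(im,c,.082)[:,:2]
k=abs(np.hypot(*(P-ax1).T)-.115)<.006
a=least_squares(lambda q:np.hypot(*(P[k]-q[:2]).T)-q[2],[*ax1,.115],loss="soft_l1",f_scale=.001).x
ax=a[:2]
print("lh",lh,"bh",bh,"ax(post-lug)",ax1,"disc fit",a,k.sum())
for n,p in (("lh",lh),("bh",bh),("post",post)):
    v=p[:2]-ax;print(n,np.hypot(*v),np.degrees(np.arctan2(v[1],v[0])))
print("sep",np.hypot(*(lh[:2]-post)))
E
```

```text
lh [ 0.72002138 -0.13819801  0.08      ] bh [ 0.64363857 -0.18224063  0.068     ] ax(post-lug) [ 0.6098635 -0.0359885] disc fit [ 0.60994842 -0.03554829  0.11356022] 367
lh 0.15050920566552778 -43.00139778356908
bh 0.15051135172667693 -77.06544836637454
post 0.09193018528880362 137.3805592162651
sep 0.24243812280257168
```

Measurements agree with the given sizes: both holes are 150.5 mm from the axis (150 given), the post is at 91.9 mm (92 given) and the disc radius is 113.6 mm (115 given). The turntable angle is about 34° (0.594 rad). Next I grip the post with the jaws tangential and turn it clockwise.

```bash
cat >> h.py <<'E'
from scipy.spatial.transform import Rotation as R
AX=np.array([.6099,-.0358])
def qyaw(deg): # tool down, tool x at yaw deg
    c,s=np.cos(np.radians(deg)),np.sin(np.radians(deg))
    return R.from_matrix(np.array([[c,s,0],[s,-c,0],[0,0,-1.]])).as_quat(scalar_first=True)
def postp(phi,z=.122):
    return [AX[0]+.092*np.cos(np.radians(phi)),AX[1]+.092*np.sin(np.radians(phi)),z]
E
python3 - <<'E'
from bench import *
from h import *
p0=137.2;p1=103.1
for ph in np.linspace(p0,p1,5):
    print(inverse_kinematics(postp(ph),qyaw(ph)).round(2))
move_to(postp(p0,.24),qyaw(p0))
move_l(postp(p0),.15)
s=state();print(s["time"],s["ft_force"])
close();s=state();print(s["time"],s["finger_gap"],s["ft_force"])
for ph in np.linspace(p0,p1,5)[1:]:
    move_l(postp(ph),.06,qyaw(ph))
    s=state();print(s["time"],s["finger_gap"],s["ft_force"].round(1),np.round(s["ee_pos"]-postp(ph),4))
gripper_open()
s=state();print(s["time"],s["finger_gap"],s["ft_force"].round(1))
move_l(postp(p1,.24),.2)
move_to([0.5,0.08,0.42],qyaw(0))
im=get_image("wrist");pickle.dump(im,open("wrist2.pkl","wb"));cv2.imwrite("pics/wrist2.png",im["frame"])
crop(im,270,0,480,190,3.2,"pics/c4.png");print(state()["time"],state()["ee_pos"])
E
```

```text
[-0.01 -0.06  1.57 -0.    1.63 -0.84]
[ 0.   -0.03  1.54 -0.    1.63 -0.67]
[ 0.02  0.    1.51 -0.    1.63 -0.51]
[ 0.03  0.04  1.48 -0.    1.63 -0.35]
[ 0.03  0.07  1.44 -0.    1.63 -0.2 ]
6.8583 [-0.66026637  0.35570309 -0.06721326]
7.8917 0.021513012156225243 [-0.71443815 -0.01831929 -0.08312498]
8.2667 0.021450917569758764 [ 0.4 -0.2 -1.5] [ 0.     -0.0001 -0.0001]
8.6417 0.021462339804064503 [ 1.7 -1.5 -0.2] [-0.0001 -0.0004 -0.    ]
9.0167 0.021642000200786445 [ 1.5 -2.8 -1.7] [-0.0002 -0.0005 -0.0001]
9.3917 0.02163404720821461 [ 0.5 -4.3 -1.1] [-0.0003 -0.0007 -0.0001]
10.5 0.08784489116058807 [0.5 0.3 0.5]
12.9167 [0.50016445 0.07994839 0.41899731]
```

View pics/c4.png

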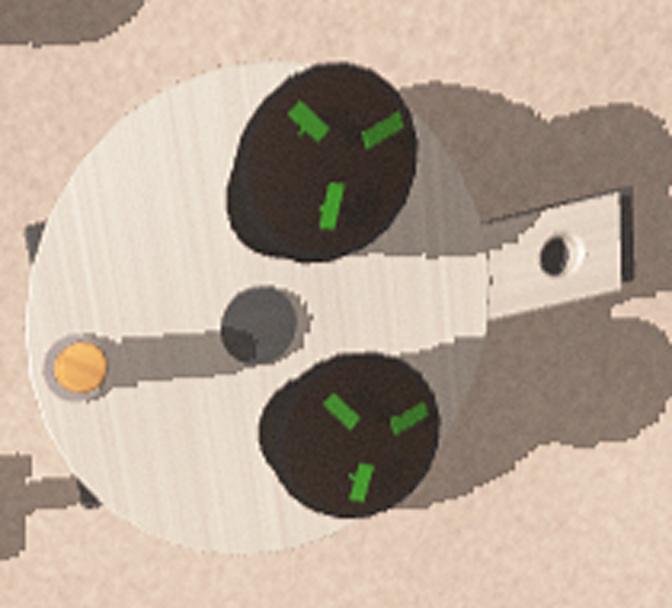

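```bash
python3 - <<'E'
from h import *
im=pickle.load(open("wrist2.pkl","rb"));im1=pickle.load(open("wrist1.pkl","rb"));C=cloud(im)
for I in (im1,im):
    print(proj(I,[[.64364,-.18224,.080],[.64364,-.18224,.068]]))
crop(im,415,50,475,105,11,"pics/c5.png");crop(im1,415,50,475,105,11,"pics/c6.png")
def rect(I,box,z,t):
    C=cloud(I);x0,y0,x1,y1=box;m=np.zeros(C.shape[:2],bool);m[y0:y1,x0:x1]=abs(C[y0:y1,x0:x1,2]-z)<t
    return m.sum(),cv2.minAreaRect(C[m][:,:2].astype(np.float32))
print(rect(im,(428,50,475,105),.081,.004), rect(im1,(428,50,475,105),.068,.004))
P=bydepth(im,[[270+80/3.2,366/3.2]]);print(P)
c=cloud(im);m=np.zeros(c.shape[:2],bool);m[100:130,282:310]=abs(c[100:130,282:310,2]-.148)<.005
p=np.array(cv2.minEnclosingCircle(c[m][:,:2].astype(np.float32))[0]);v=p-AX;print(p,np.hypot(*v),np.degrees(np.arctan2(v[1],v[0])))
E
```

```text
[[444.12273275  78.40200275]
 [439.99976221  79.37402592]]
[[445.05118525  78.27179864]
 [440.89771903  79.2372932 ]]
(np.int64(980), ((0.6425247192382812, -0.18222171068191528), (0.04412783309817314, 0.05601798743009567), 11.823417663574219)) (np.int64(1063), ((0.6465741991996765, -0.1920781135559082), (0.04388902336359024, 0.06302466243505478), 13.275811195373535))
[[0.58936682 0.05480869 0.14968214]]
[0.5896939  0.05402195] 0.09206665246964353 102.67805080875391
```

View pics/c5.png

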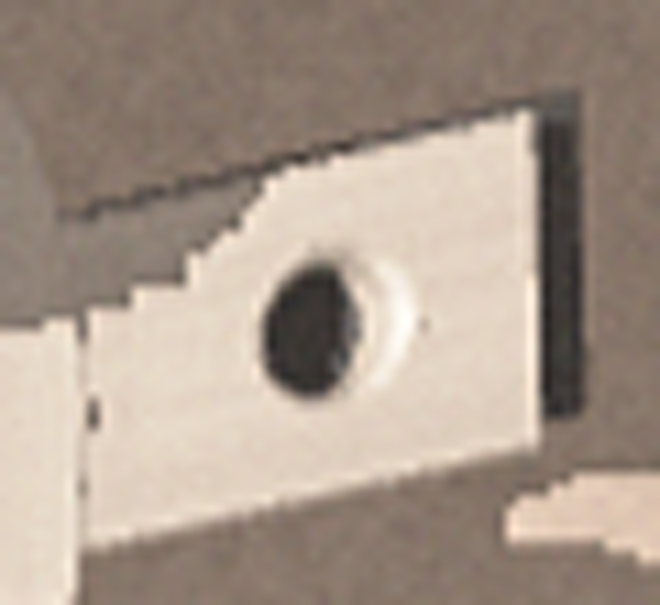

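View pics/c6.png

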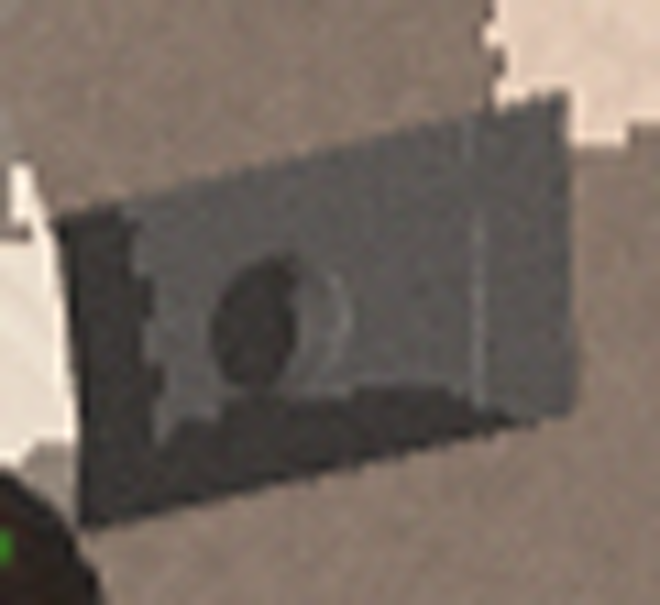

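```bash
python3 - <<'E'
from h import *
im=pickle.load(open("wrist2.pkl","rb"));im1=pickle.load(open("wrist1.pkl","rb"))
def ang(p): v=p[:2]-AX; return p.round(4),np.hypot(*v),np.degrees(np.arctan2(v[1],v[0]))
print("lug",ang(onplane(im,[415+338/11,50+328/11],.08)[0]),"br",ang(onplane(im1,[415+280/11,50+321/11],.068)[0]))
# side edges (crop c5/c6): two pts each edge
def edges(I,pts,z):
    P=onplane(I,[[415+a/11,50+b/11] for a,b in pts],z)[:,:2]
    for a,b in ((0,1),(2,3)):
        d=P[b]-P[a];d/=np.hypot(*d);n=np.array([-d[1],d[0]]);print(z,"dir",np.degrees(np.arctan2(d[1],d[0])),"offset from axis",(P[a]-AX)@n)
    mid=(P[0]+P[1]+P[2]+P[3])/4;print("mid",ang(mid))
edges(im,[(300,158),(530,110),(90,548),(540,447)],.08)
edges(im1,[(60,212),(470,118),(90,525),(500,430)],.068)
crop(pickle.load(open("side1.pkl","rb")),300,180,400,260,7,"pics/c7.png")
E
```

```text
lug (array([ 0.6414, -0.1837,  0.08  ]), np.float64(0.15121454691498964), np.float64(-77.96484352099489)) br (array([ 0.6439, -0.1829,  0.068 ]), np.float64(0.1510027591078831), np.float64(-76.97917721911605))
0.08 dir -78.91641291104516 offset from axis 0.025676113411642824
0.08 dir -77.71067631292286 offset from axis -0.022707962194530175
mid (array([ 0.6426, -0.1871]), np.float64(0.15480180064462365), np.float64(-77.7937118698758))
0.068 dir -77.91860313757698 offset from axis 0.02375878686237721
0.068 dir -77.43933708432418 offset from axis -0.020739628681667434
mid (array([ 0.6436, -0.1829]), np.float64(0.15089186646571032), np.float64(-77.1038880163529))
```

Hole centres, tongue edges and post all say the lug has gone too far clockwise, by 0.7° to 1.4°. The dark sliver of bracket above the lug fits that. I'll re-grip, turn back 1.0°, and check with the camera straight above the hole.

```bash
cat > turn.py <<'E'
import sys
from bench import *
from h import *
a,b,tag=float(sys.argv[1]),float(sys.argv[2]),sys.argv[3]
move_to(postp(a,.24),qyaw(a))
move_l(postp(a),.2)
close();print(state()["finger_gap"])
move_l(postp(b),.03,qyaw(b));hold(.3)
s=state();print(s["time"],s["finger_gap"],s["ft_force"].round(1),np.round(s["ee_pos"]-postp(b),4))
gripper_open()
move_l(postp(b,.25),.2)
move_to([0.559,-0.182,.25],qyaw(0))
hold(.2);im=get_image("wrist");pickle.dump(im,open(f"wrist{tag}.pkl","wb"));cv2.imwrite(f"pics/wrist{tag}.png",im["frame"])
print(state()["time"],state()["ee_pos"],ray(im,[[0,0]])[0],proj(im,[.6436,-.1826,.08]))
E
python3 turn.py 103.1 104.1 3
```

```text
0.02154728205797301
16.8667 0.021158593426605234 [-1.6  0.1  0.6] [-0.0002 -0.     -0.0001]
20.2917 [ 0.55917128 -0.18140028  0.24995914] [ 0.64407505 -0.18076599  0.40472342] [[278.29727114 118.41879459]]
```

View pics/wrist3.png

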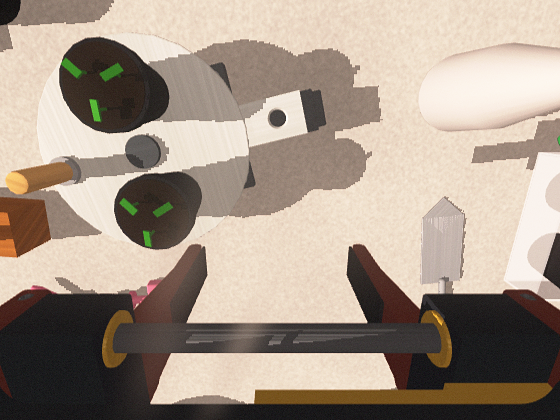

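```bash
python3 - <<'E'
from h import *
im=pickle.load(open("wrist3.pkl","rb"))
crop(im,240,80,335,155,8,"pics/c8.png")
E
```

```text
(no output)
```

View pics/c8.png

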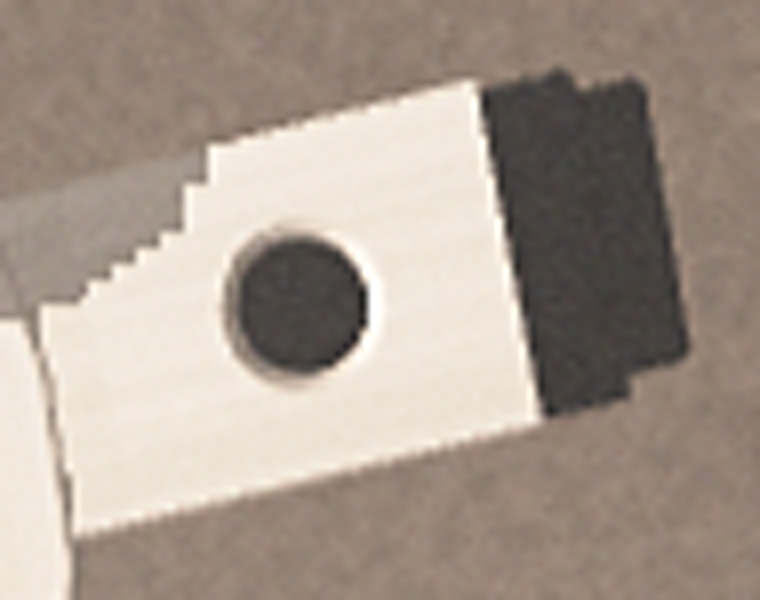

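Straight above, the two holes are concentric to under 1 mm: by the edges, the bracket sits about 0.7 mm to the clockwise side, against 3 mm of clearance. That is good enough, so I go for the pin. First I check the spray bottle's clearance and the hole position from this view.

```bash
python3 - <<'E'
from h import *
im=pickle.load(open("wrist3.pkl","rb"));h=onplane(im,[277.75,118.1],.08)[0];v=h[:2]-AX
print(h,np.hypot(*v),np.degrees(np.arctan2(v[1],v[0])))
s=pickle.load(open("scene1.pkl","rb"));C=cloud(s);m=np.zeros(C.shape[:2],bool);m[175:260,95:145]=1
m&=(C[...,2]>.02)&(C[...,2]<.3);P=C[m];print("bottle",P.min(0),P.max(0))
C=cloud(im);m=(C[...,2]>.14)&(C[...,2]<.2);m[:,:50]=0;m[:,210:]=0;print("pots max z",C[m][:,2].max())
E
python3 - <<'E'
from bench import *
from h import *
yaw=99.8;P=np.array([.5035,.1924])
print(inverse_kinematics([*P,.089],qyaw(yaw)).round(2))
move_l([.5,.0,.30],.3)
move_to([*P,.20],qyaw(yaw))
move_l([*P,.089],.12);s=state();print(s["time"],s["ft_force"].round(1))
close();s=state();print(s["finger_gap"],s["ft_force"].round(1))
move_l([*P,.21],.12);s=state();print(s["time"],s["finger_gap"],s["ft_force"].round(1))
for n in ("wrist","scene","side"):
    im=get_image(n);pickle.dump(im,open(f"{n}4.pkl","wb"));cv2.imwrite(f"pics/{n}4.png",im["frame"])
    print(proj(im,[[*P,.13],[*P,.22]]))
crop(pickle.load(open("scene4.pkl","rb")),290,140,450,260,5,"pics/c9.png")
crop(pickle.load(open("side4.pkl","rb")),150,90,310,210,5,"pics/c10.png")
E
```

```text
[ 0.64392292 -0.18201523  0.08      ] 0.15012146328222398 -76.90090311691567
bottle [ 0.3975878  -0.67401277  0.0201405 ] [ 0.7183346  -0.36134162  0.22940943]
pots max z 0.17293745895191656
[ 0.3  -0.05  1.63 -0.    1.57  0.13]
23.4167 [0.1 0.4 0.6]
0.017809660262459583 [-0.4  0.  -1.6]
25.65 0.017585742010525773 [ 0.3 -0.8 -2. ]
[[276.3161119  221.62511357]
 [275.94465773 276.34734485]]
[[349.58245765 211.58913866]
 [352.23455394 181.1115315 ]]
[[232.45310366 177.66549219]
 [231.09784004 154.88931658]]
```

View pics/c9.png

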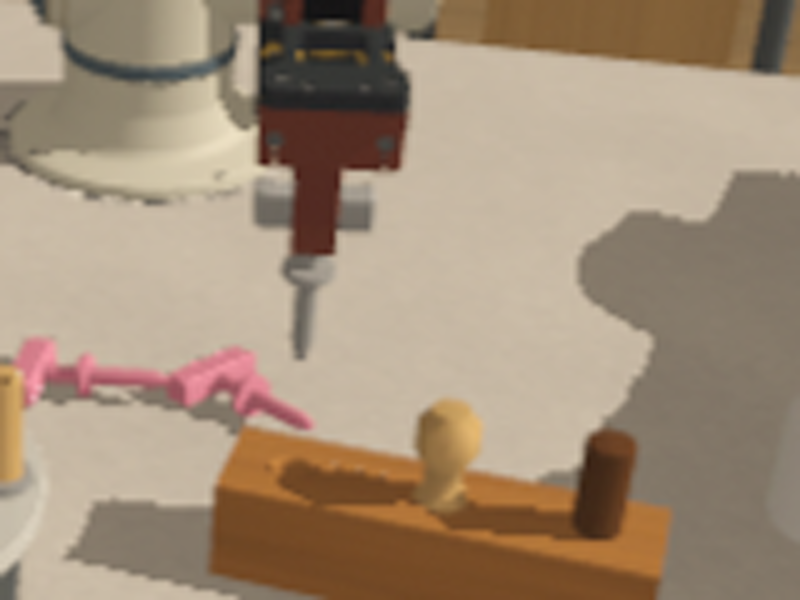

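View pics/c10.png

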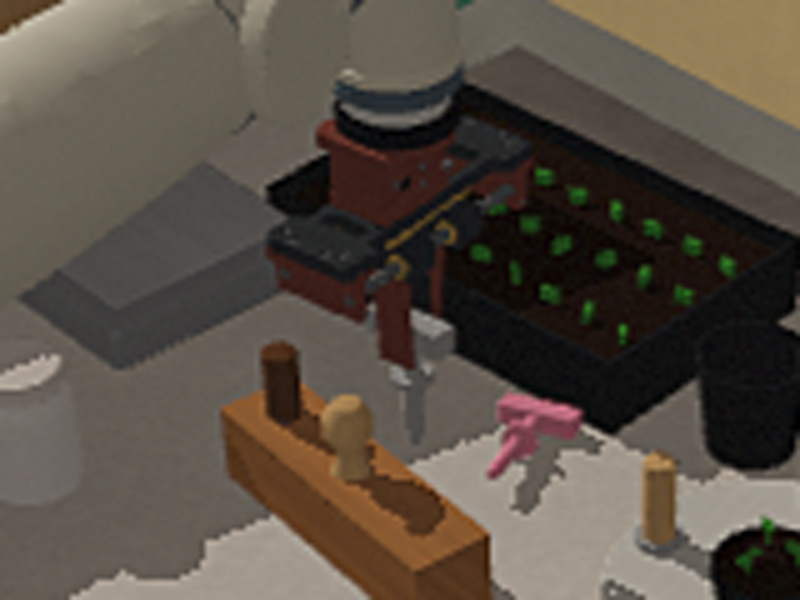

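View pics/wrist4.png

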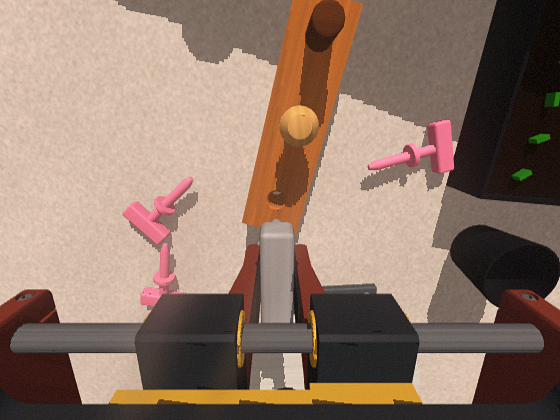

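The pin is held: gap 17.6 mm, wrist force −2 N. Its tip shows at scene (350,211) and side (233,178), close to where it should be. Triangulating the tip to get its offset from the TCP.

```bash
python3 - <<'E'
from h import *
s=pickle.load(open("scene4.pkl","rb"));d=pickle.load(open("side4.pkl","rb"))
def tri(a,b):
    A=[];B=[]
    for I,u in ((s,a),(d,b)):
        o,r=ray(I,u);r=r[0]/np.linalg.norm(r[0]);M=np.eye(3)-np.outer(r,r);A.append(M);B.append(M@o)
    x=np.linalg.lstsq(np.vstack(A),np.hstack(B),rcond=None)[0];return x,[np.linalg.norm(A[i]@x-B[i]) for i in (0,1)]
print(tri((290+300/5,140+356/5),(150+416/5,90+440/5)))
crop(s,335,160,375,220,12,"pics/c11.png");crop(d,215,145,255,195,12,"pics/c12.png")
print(proj(s,[[.5035,.1924,z] for z in (.131,.181,.187)]),proj(d,[[.5035,.1924,z] for z in (.131,.181,.187)]))
E
```

```text
(array([0.50394694, 0.19176683, 0.13018422]), [np.float64(0.0020224132451110766), np.float64(0.002022413245110952)])
[[349.61062261 211.26546991]
 [351.05545588 194.66160037]
 [351.2337969  192.61212447]] [[232.4385395  177.42073097]
 [231.69637571 164.94813721]
 [231.60543774 163.41985941]]
```

View pics/c11.png

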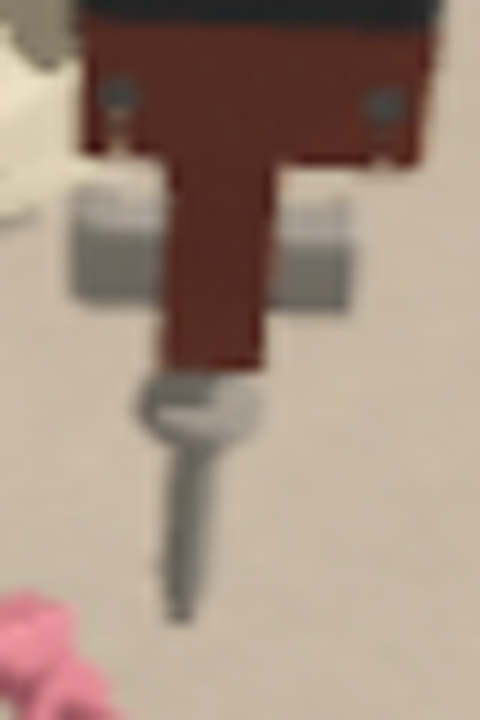

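View pics/c12.png

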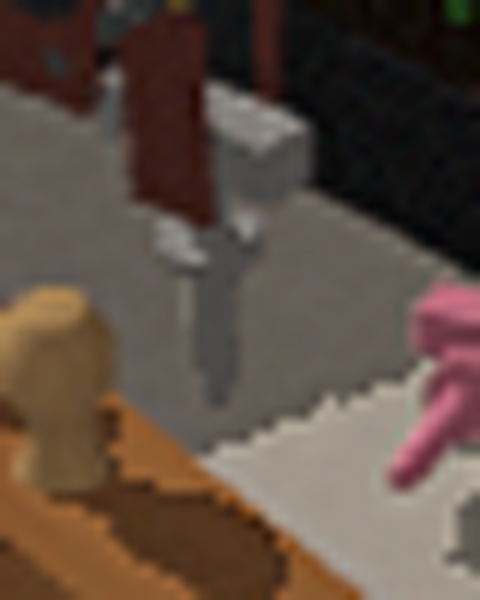

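The pin hangs upright and its tip is within about 1 mm of the TCP line; the two rays miss each other by 2 mm each, which is the calibration limit. I carry it above the hole at a height that clears the seedlings, then look before inserting.

```bash
python3 - <<'E'
from bench import *
from h import *
P=np.array([.6435,-.1824]);yaw=103.1
move_l([.5035,.1924,.29],.2)
move_to([*P,.29],qyaw(yaw))
move_l([*P,.172],.15);hold(.2)
s=state();print(s["time"],s["finger_gap"],s["ft_force"].round(1),s["ee_pos"].round(4))
for n in ("wrist","scene","side"):
    im=get_image(n);pickle.dump(im,open(f"{n}5.pkl","wb"))
    print(n,proj(im,[[*P,.093],[*P,.08],[*P,.143]]))
crop(pickle.load(open("scene5.pkl","rb")),160,190,280,280,6,"pics/c13.png")
crop(pickle.load(open("side5.pkl","rb")),300,170,420,260,6,"pics/c14.png")
cv2.imwrite("pics/wrist5.png",pickle.load(open("wrist5.pkl","rb"))["frame"])
E
```

```text
28.9667 0.01824314376715833 [-0.  -0.2 -2.3] [ 0.644  -0.1826  0.1735]
wrist [[275.01999325 220.59191443]
 [275.05913894 215.72591962]
 [274.82477883 244.85799126]]
scene [[197.93170445 230.04960371]
 [198.5369705  234.08541772]
 [195.52955154 214.03244513]]
side [[348.29943906 221.95114994]
 [347.91160548 225.09666086]
 [349.82874872 209.5477365 ]]
```

View pics/c13.png

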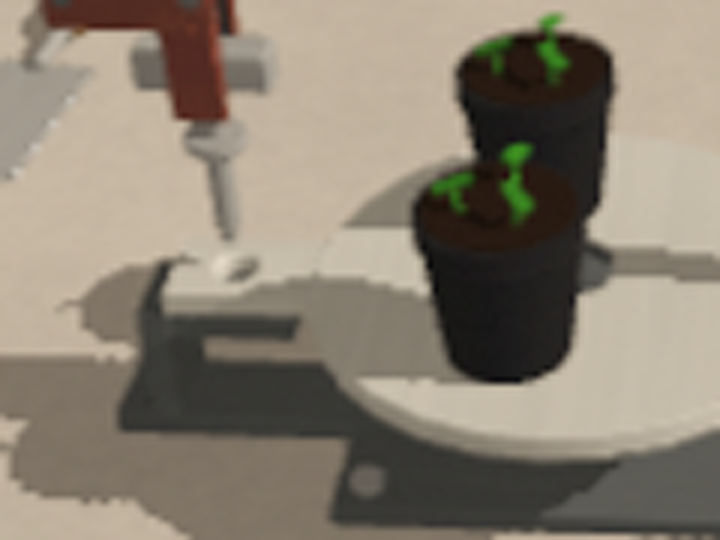

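View pics/c14.png

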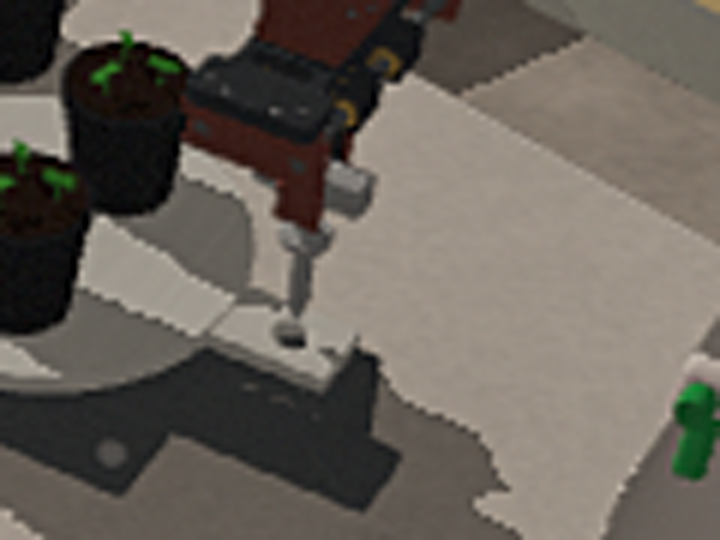

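```bash
python3 - <<'E'
from h import *
crop(pickle.load(open("scene5.pkl","rb")),180,205,220,245,18,"pics/c15.png")
crop(pickle.load(open("side5.pkl","rb")),330,200,370,240,18,"pics/c16.png")
E
```

```text
(no output)
```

View pics/c15.png

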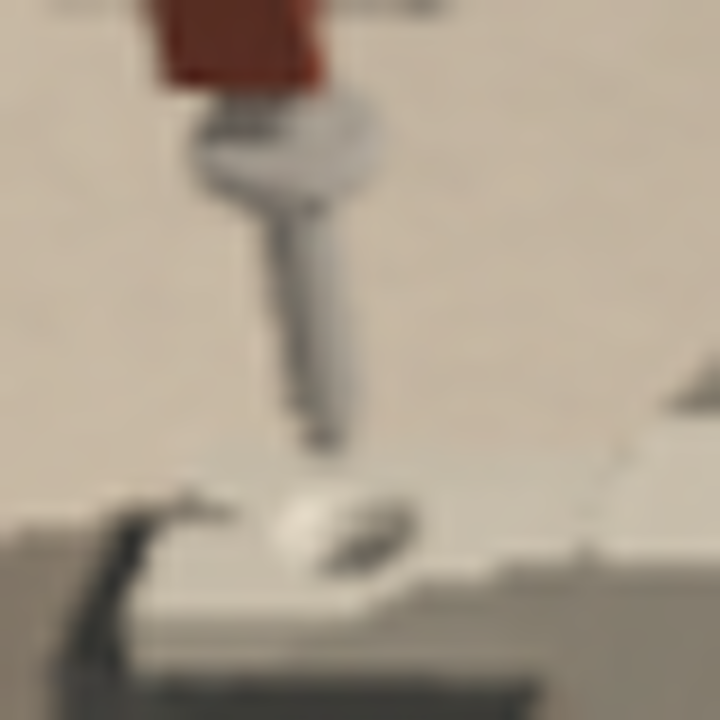

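View pics/c16.png

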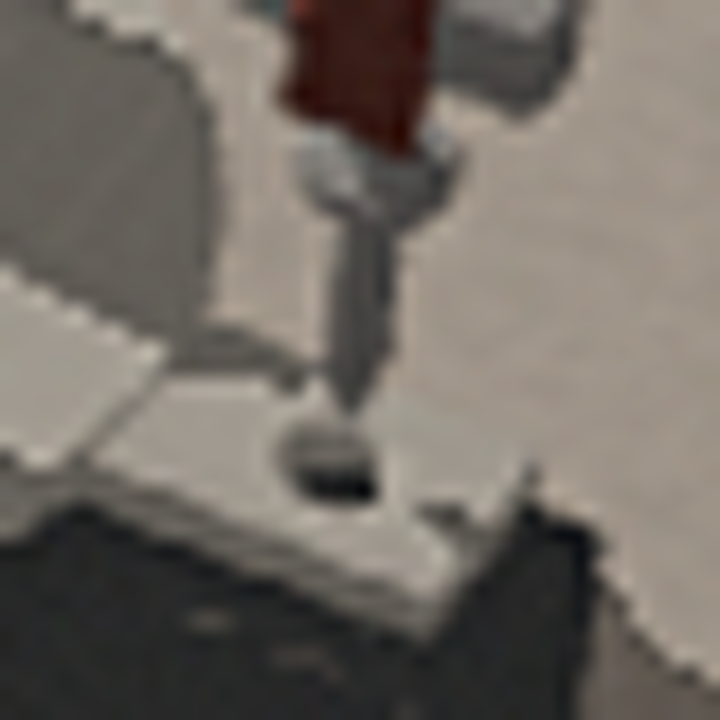

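View pics/wrist5.png

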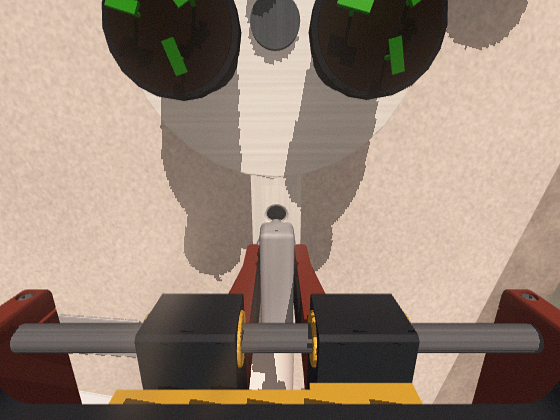

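```bash
python3 - <<'E'
from h import *
s=pickle.load(open("scene5.pkl","rb"));d=pickle.load(open("side5.pkl","rb"))
H=np.array([.6436,-.1824,.08])
A=[];b=[]
for I,h,t in ((s,(345,532),(323,446)),(d,(330,463),(350,405))):
    J=np.array([(proj(I,H+e)-proj(I,H-e))[0]/.002 for e in np.eye(3)*.001]).T
    A.append(J);b.append((np.array(t)-np.array(h))/18.)
A=np.vstack(A);b=np.hstack(b)
x,res,*_=np.linalg.lstsq(A,b,rcond=None);print("tip-hole",x,"res px",A@x-b)
u=np.radians(-77);print("radial",x[:2]@[np.cos(u),np.sin(u)],"tang",x[:2]@[-np.sin(u),np.cos(u)])
E
```

```text
tip-hole [-9.72725779e-05 -2.04902544e-03  1.49291851e-02] res px [-0.14735195  0.02922664 -0.17250053 -0.03040179]
radial 0.0019746274772196554 tang -0.0005557099201053887
```

The tip is 14.9 mm above the hole mouth (14.5 expected). It is 2 mm too far out radially and within 0.6 mm sideways, and the wrist view agrees on the sideways line-up. I correct radially by 1.6 mm and lower it in small, force-checked steps.

```bash
python3 - <<'E'
from bench import *
from h import *
P=np.array([.6430,-.1808])
move_l([*P,.165],.05);hold(.15)
s=state();f0=s["ft_force"];print(s["ee_pos"].round(4),f0.round(1))
for z in [.158,.152,.146,.140,.134,.128,.122,.117,.113]:
    move_l([*P,z],.04)
    s=state();f=s["ft_force"]-f0
    print(z,round(s["time"],2),s["ee_pos"].round(4),f.round(1),s["moment"].round(2),round(s["finger_gap"],4))
    if f[2]>8 or np.hypot(*f[:2])>8: print("STOP");break
E
```

```text
[ 0.643  -0.1808  0.165 ] [-1.2  0.  -1.6]
0.158 29.88 [ 0.6427 -0.1807  0.1573] [ 1.4  0.4 -0.4] [-0.03 -0.09  0.  ] 0.0179
0.152 30.18 [ 0.6428 -0.1808  0.1514] [ 1.4  0.7 -0.5] [-0.07 -0.1  -0.04] 0.0178
0.146 30.48 [ 0.6428 -0.1807  0.1454] [1.6 0.2 0. ] [-0.01 -0.12  0.01] 0.0182
0.14 30.78 [ 0.6428 -0.1807  0.1394] [ 1.  -0.7 -0. ] [ 0.01 -0.09 -0.03] 0.0178
0.134 31.08 [ 0.6428 -0.1807  0.1334] [ 1.3 -0.3 -0.6] [-0.04 -0.04 -0.03] 0.0176
0.128 31.38 [ 0.6427 -0.1807  0.1274] [ 1.1 -0.8  0.1] [-0.05 -0.07 -0.01] 0.0179
0.122 31.68 [ 0.6427 -0.1807  0.1214] [ 1.5 -0.3  0.7] [-0.01 -0.14 -0.07] 0.0175
0.117 31.96 [ 0.6428 -0.1808  0.1165] [ 1.4 -0.5  0.2] [-0.02 -0.15 -0.05] 0.0176
0.113 32.21 [ 0.6428 -0.1807  0.1125] [1.7 0.1 0.3] [-0.02 -0.05  0.01] 0.0176
```

Both holes were passed with no resistance. I continue until the collar touches the lug, press lightly and release.

```bash
python3 - <<'E'
from bench import *
from h import *
P=np.array([.6430,-.1808]);f0=-1.8
for z in np.arange(.1115,.1045,-.001):
    move_l([*P,z],.02);s=state();f=s["ft_force"][2]-f0
    print(round(z,4),s["ee_pos"].round(4),round(f,1))
    if f>4: break
gripper_open();s=state();print(s["time"],s["ft_force"].round(1),s["finger_gap"])
move_l([*P,.20],.12)
move_l([*P,.27],.25)
move_to([0.559,-0.182,.27],qyaw(0));hold(.2)
print(state()["time"])
for n in ("wrist","scene","side"):
    im=get_image(n);pickle.dump(im,open(f"{n}6.pkl","wb"));cv2.imwrite(f"pics/{n}6.png",im["frame"])
crop(pickle.load(open("scene6.pkl","rb")),170,190,270,270,8,"pics/c17.png")
crop(pickle.load(open("side6.pkl","rb")),290,160,390,260,6,"pics/c18.png")
crop(pickle.load(open("wrist6.pkl","rb")),220,70,340,160,6,"pics/c19.png")
E
```

```text
0.1115 [ 0.643  -0.1808  0.1114] 0.4
0.1105 [ 0.643  -0.1808  0.1104] -0.9
0.1095 [ 0.643  -0.1808  0.1094] 0.3
0.1085 [ 0.6432 -0.1808  0.1089] 2.5
0.1075 [ 0.6435 -0.1808  0.1088] 6.6
34.6167 [-0.7  0.1  1.1] 0.08796980565475195
37.7167
```

View pics/c17.png

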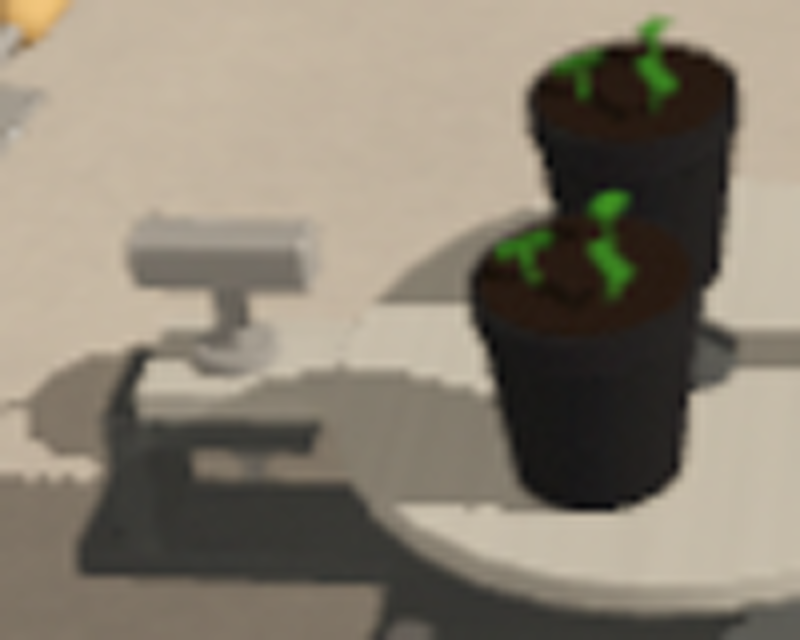

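View pics/c18.png

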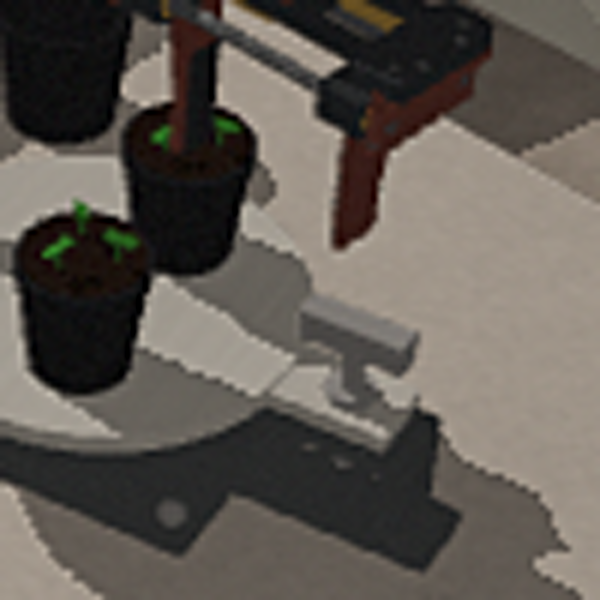

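View pics/c19.png

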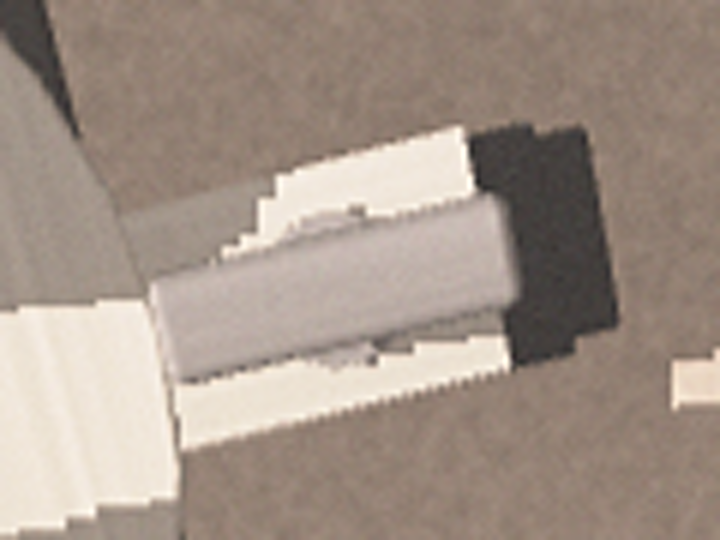

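View pics/scene6.png

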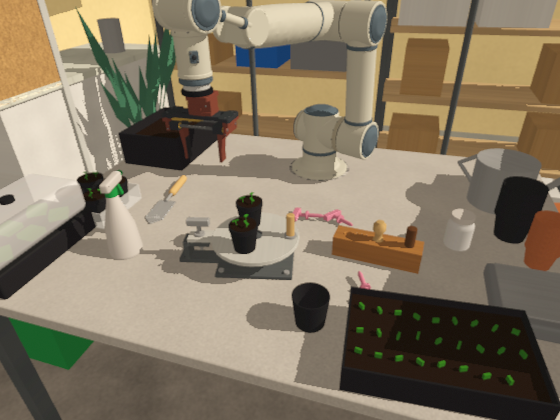

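The pin sits with its collar on the lug, and its shank shows in the gap below the bracket. One last depth check of the handle height and of whether the other things stayed put, then I hand in.

```bash
python3 - <<'E'
from bench import *
from h import *
im=pickle.load(open("wrist6.pkl","rb"));C=cloud(im)
b=C[70:160,220:340].reshape(-1,3);m=(b[:,2]>.122)&(b[:,2]<.14);print("bar top z",np.median(b[m][:,2]),cv2.minAreaRect(b[m][:,:2].astype(np.float32)))
a=pickle.load(open("scene1.pkl","rb"))["frame"];c=pickle.load(open("scene6.pkl","rb"))["frame"]
d=cv2.absdiff(a,c).max(2)
for n,(x0,y0,x1,y1) in dict(bulb=(370,215,390,245),dark=(403,223,420,250),bottle=(100,175,145,258),pot=(290,285,330,330),trowel=(145,175,188,222),jar=(443,208,475,250)).items(): print(n,(d[y0:y1,x0:x1]>40).mean().round(3))
job_done();print(state()["time"])
E
```

```text
bar top z 0.13046385248178907 ((0.6440352201461792, -0.1804070919752121), (0.017845235764980316, 0.059762097895145416), 13.292501449584961)
bulb 0.0
dark 0.0
bottle 0.018
pot 0.0
trowel 0.02
jar 0.0
the job is handed in; nothing more can be done
the job is handed in; nothing more can be done
```

The locking pin is home through the lug and bracket holes, and I handed the job in at about 38 s of the 72 s allowed. The gripper was open and clear of everything.

**Turning:** I gripped the turning post and turned the table clockwise by about 34°. It went about 1° too far, so I re-gripped and turned it back 1°. From straight above, the holes then lined up to within about 0.7 mm.

**Pin:** I took the steel T-pin from the rack. Before lowering it, I corrected a 2 mm radial offset seen in the two fixed camera views. It went in freely until the collar touched the lug. I pressed with about 7 N and let go.

**Last checks:**
- **Seating:** the crossbar top is at 130.5 mm above the bench, against 130 mm for fully home. The collar is on the lug in two views.
- **Other things:** the image areas around both dibbers, the empty pot and the jar did not change. The bottle and trowel areas changed by 2%, which I put down to the arm's shadow but did not check further.

**Disagreements:**
- The estimates of the overshoot ranged from 0.7° to 1.4°, and I corrected by 1.0°.
- The two camera rays used to locate the pin tip missed each other by about 4 mm, roughly what calibration good to 2 mm allows.
- The three loose pink T-pins stood upright in the first picture and lay flat in the next, at 3.6 s. The gripper had gone nowhere near them by then, so I believe they fell over on their own.

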